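Sort slack bag pegs from sound ones by feel

TASK

Any of these three wooden bag pegs may have gone slack, which can only be told by gently squeezing their tails. Lay every slack one flat in the compartment of the tray nearest you and every one with a sound spring flat in the far compartment. Never grip a peg harder than 40 N, and leave the teaspoon and the tamper where they are.

Things in the scene. Friction and masses are not known exactly. Their poses are not given: they have to be found in the camera images.
- peg_1: one of three like wooden spring pegs, lying on its side, jaws roughly towards -y: two legs, 116 x 36 x 22 mm high, 68 g. Origin: on the pivot, at the underside; z up, x towards the jaw end (50 mm ahead; jaw 18 mm wide, shut). Legs flare to the tail ends, 66 mm behind. Finger grips: the last 28 mm, centred at x = -52 mm, there 34.5 mm wide along y at rest, 19.5 mm when squeezed to the stop
- peg_2: peg like peg_1. Squeezing the grips along y opens the jaws. A sound peg begins to give at about 10 N, is 26 to 29 mm wide over the grips at 20 N and does not reach the stop below 45 N (over 40 N strains it: never). A slack peg gives from 1 N and is at the stop by 5 N (a gripper pressing 20 N then reads 17 to 20 mm). A peg never changes from one kind to the other
- peg_3: peg like peg_1, same size, axes and origin. Any of the three may be slack (all, some or none), in any of the three places: neither number, look nor place tells. A grip of about 20 N carries either kind; on release the grips spring back to 34.5 mm width
- tray: shallow open tray of light wood, 358 x 162 mm, walls 13 mm high and 6 mm thick, floor 5 mm thick, fixed. Origin: centre of its underside; x along its long side, away from the robot, z up. A cross wall (same height) at x = 0 divides it into two equal compartments, one near the robot (-x side) and one far from it (+x side)
- near_part (a point): centre of the floor of the near compartment, on the floor's top (inside 170 mm along the tray's x, 150 mm along its y); axes as the tray's. Three pegs fit side by side, lying along y
- far_part (a point): centre of the floor of the far compartment, on the floor's top (inside 170 mm along the tray's x, 150 mm along its y); axes as the tray's. Three pegs fit side by side, lying along y
- teaspoon: bystander: steel teaspoon, 132 x 26 x 9 mm, lying between the places of the pegs; origin under its middle
- tamper: bystander: coffee tamper, 58 mm across, 94 mm high, standing behind the pegs; origin under its centre

How it is judged:
By the outcome, as a careful person would: the job done as asked, in the order asked, and still so for the second after the job is handed in, with the robot touching nothing.
It also fails if it takes over 61 s, if anything falls off the work surface, if the arm or the gripper's body presses on something with over 40 N, if the wrist force passes 120 N, or if a joint passes its speed limit or range.

ROBOT

A 6-joint arm with a two-finger parallel gripper is mounted at the origin on a cart in front of the work surface, level with it; the furniture and walls round the work are solid. World frame = base frame: x ahead of the robot, y to its left, z up, the work surface at z = 0. Lengths are in m, angles in rad, forces in N, time in s.
With the tool pointing down it reaches from about 0.35 to 0.925 m from the base axis. Payload 6.4 kg.
Tool frame: the origin (TCP) lies at the very end of the fingers, on their centre line; the grasp point (between the pads) lies r.pinch_z behind it (r.pinch_z is the distance from the TCP to the grasp point, in m); z points along the fingers, y is the line along which they close (so a half turn about z gives the same grasp; the last joint's range is limited). The gripper opens to 85 mm and grips with 20 to 120 N. Pads are 22 mm wide; open, the fingers measure 114 mm over their backs; the gripper's body (76 mm by 85 mm) begins 54 mm behind the grasp point. The pads swing forward as they close: fully open they stand 13 mm farther back than shut.
Start: joints at [-1.364, 0.245, 1.558, -0, 1.339, -0.174], TCP at [0.242, -0.603, 0.231] pointing down, gripper open.
Joint ranges: [-3.13, 3.13], [-1.02, 2.26], [0.13, 2.54], [-0.95, 4.09], [0.21, 2.88], [-2.74, 2.74]. Speed limits (rad/s): [2.57, 2.57, 3.14, 3.14, 3.14, 3.14].

INTERFACE

Orientations are given as a rotation vector (axis times angle).
In Python, from plant import r gives the robot as it stands.
- The arm moves only by the tool jog_arm, called after "Request:" as name(argument=value, ...), one argument or row to a line, values as JSON. Schema: {"type":"object","properties":{"deltas":{"type":"array","items":{"type":"object","properties":{"r":{"type":"array","items":{"type":"number"},"minItems":3,"maxItems":3},"d":{"type":"array","items":{"type":"number"},"minItems":3,"maxItems":3},"jaw":{"type":"number"}},"additionalProperties":false,"required":["jaw"]},"minItems":1,"maxItems":12},"force":{"type":"number"},"only":{"type":"string"},"quiet":{"type":"boolean"},"lines":{"type":"string"}},"required":["deltas"],"additionalProperties":false}. deltas is a list of rows, 1 to 12 of them, each an object with the fields r (a list: a rotation vector rx, ry, rz in rad), d (a list: dx, dy, dz in units of 25 mm), jaw (the finger opening in m); a field left out counts as zero (the opening has to be given); each row is the pose to reach, as a shift and turn from the pose commanded when the call began, along the tool's axes at that moment; what a row does not reach only later rows make up. A row lasts 1/12 s, in which the tool goes at most 0.0417 m and 0.125 rad, less where a joint would pass 70% of its speed; a pose out of reach is approached as far as the arm can. The fingers move at their own pace and stop on an object; force is the grip in N (left out, the last holds). Time passes only in rows, so rows that do not move let the fingers close. The tool returns the time, the measured TCP pose, the force, the opening and the grip force at its end. only (a regular expression) keeps the lines of the reply that match it, lines (a string "A,B") keeps lines A to B, and quiet returns only ok. Input that does not fit is refused with a message, and nothing moves.
- r.observe(): the state, without advancing time (a new reading comes with each control period).
- r.snapshot(name): name is "side" or "top"; returns the picture (480x640x3 uint8, blue, green, red); there is no depth.
- r.camera_info(name): a dict with "K" (3x3 intrinsics, pixels), "k1" (the pictures are not rectified: a ray, as slopes to the right and down, at radius r is drawn at 1 + k1 r^2 times it, then the intrinsics apply), "eye" and "rotation" of the camera in the world. Camera axes: x right, y up, looking along -z (the intrinsics and any distortion apply to the point x, -y, -z); pixel columns grow to the right and rows downward; lengths in m; the calibration is good to about 2 mm. A picture is of the moment at which its call begins. camera_info takes no time and is no camera call.
- r.hand_in(): hands the job in; it is judged then, once.
The state is a dict: "time": time; "joint_pos": joint angles; "joint_velocities": joint speeds; "effort": joint torques, N m; "tcp_pos": TCP position; "ee_rot": TCP orientation; "wrist_force": force on the tool from outside, world axes, zero at the start; "ft_torque": the same for the moment, N m; "opening": finger opening in m; "finger_force": force on a finger pad.
Only numpy, scipy, OpenCV 4.12 (cv2) and the standard library are available. Lean on these libraries where they do the work, as an engineer would, in place of code of your own. Each camera call takes 0.05 s, during which the arm holds its last target. There are 200 camera calls.

## Working session

There is one attempt and no reset: what is moved stays moved. The work goes in short steps, Python scripts to look and compute and a tool call to move; the robot and the scene stay as the last step left them, time stands still between calls to the robot, and variables do not carry over. Pictures are saved under pics/ and viewed, at most 10 in all, crops included, and the job is handed in when it is done.

```bash
ls; mkdir -p pics; python3 - <<'E'
from plant import r
import cv2
for n in("top","side"):
    cv2.imwrite(f"pics/{n}0.png",r.snapshot(n)); print(n,r.camera_info(n))
print(r.pinch_z); print(r.observe())
E
```

```text
pics
plant.py
top {'K': array([[549.54139224,   0.        , 317.05416526],
       [  0.        , 549.54139224, 238.48869352],
       [  0.        ,   0.        ,   1.        ]]), 'k1': -0.09722068564758435, 'eye': array([ 0.44215962, -0.08038476,  1.17098357]), 'rotation': array([ 0.0717572 , -0.06646914, -1.57008814])}
side {'K': array([[495.61638699,   0.        , 317.76707602],
       [  0.        , 495.61638699, 239.27395328],
       [  0.        ,   0.        ,   1.        ]]), 'k1': -0.008074207873556852, 'eye': array([0.47636008, 0.8932787 , 0.50705118]), 'rotation': array([ 0.02554479, -1.64516981, -2.61437305])}
0.0187
{'time': 0.1, 'joint_pos': array([-1.36409848e+00,  2.45796680e-01,  1.55889648e+00, -4.05978535e-07,
        1.33867534e+00, -1.74068731e-01]), 'joint_velocities': array([-0.00086065, -0.00218831, -0.00262727, -0.00024979,  0.00046549,
       -0.0013067 ]), 'effort': array([-8.70964541e-04, -4.30671680e+01, -3.27128291e+01, -1.98873940e-04,
        2.82761932e-03,  1.90082041e-06]), 'tcp_pos': array([ 0.24148139, -0.60294214,  0.23025461]), 'ee_rot': array([-3.08308611e+00, -5.94164274e-01,  4.61015206e-05]), 'wrist_force': array([ 0.19260232,  0.41581766, -0.22291513]), 'ft_torque': array([-0.00640337,  0.01819658,  0.01629624]), 'finger_force': 0.0, 'opening': 0.08555617339580032}
```

View pics/top0.png

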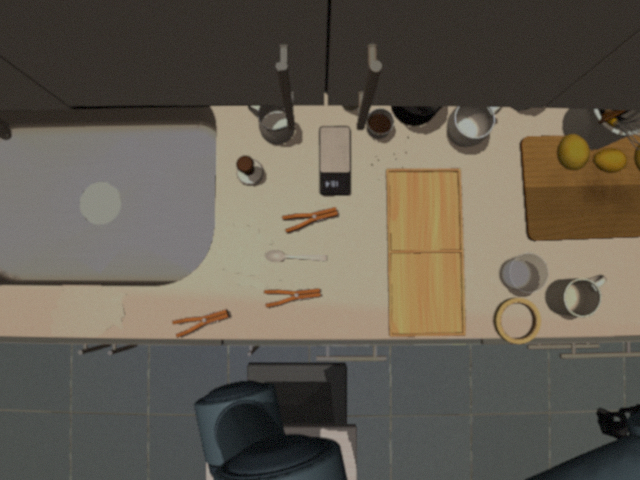

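View pics/side0.png

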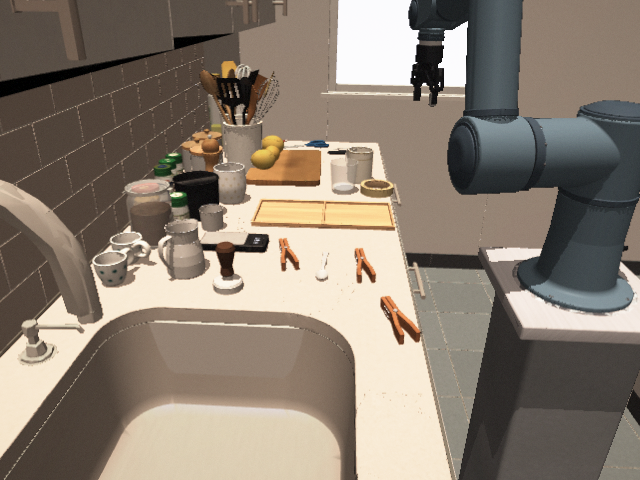

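```bash
cat > h.py <<'E'
from plant import r
import cv2, numpy as np
from scipy.spatial.transform import Rotation as R
def rays(n,px):
    c=r.camera_info(n); u=cv2.undistortPoints(np.float64(px).reshape(-1,1,2),c["K"],np.array([c["k1"],0,0,0])).reshape(-1,2)
    d=np.c_[u[:,0],-u[:,1],-np.ones(len(u))]@R.from_rotvec(c["rotation"]).as_matrix().T
    return c["eye"],d
def plane(n,px,z):
    e,d=rays(n,px); return e+d*((z-e[2])/d[:,2])[:,None]
def tri(pt,ps):
    (e1,d1),(e2,d2)=rays("top",pt),rays("side",ps); out=[]
    for a,b in zip(d1,d2):
        s=np.linalg.lstsq(np.c_[a,-b],e2-e1,rcond=None)[0]; p,q=e1+s[0]*a,e2+s[1]*b
        out.append(np.r_[(p+q)/2,np.linalg.norm(p-q)])
    return np.array(out)
def blobs(im,lo,hi,amin=60,roi=None):
    m=cv2.inRange(cv2.cvtColor(im,cv2.COLOR_BGR2HSV),lo,hi)
    m=cv2.morphologyEx(m,cv2.MORPH_CLOSE,np.ones((3,3)))
    n,l,s,c=cv2.connectedComponentsWithStats(m)
    return [np.argwhere(l==i)[:,::-1] for i in range(1,n) if s[i,4]>amin]
E
python3 - <<'E'
from h import *
np.set_printoptions(precision=4,suppress=True)
T=cv2.imread("pics/top0.png");S=cv2.imread("pics/side0.png")
print("hsv peg",cv2.cvtColor(T,cv2.COLOR_BGR2HSV)[297,300:318:4].tolist(),cv2.cvtColor(S,cv2.COLOR_BGR2HSV)[305:315:3,392].tolist())
for n,im in(("top",T),("side",S)):
    for b in blobs(im,(2,150,90),(14,255,255)):
        p=plane(n,b,.018)[:,:2]
        c=p.mean(0); w,v=np.linalg.eigh(np.cov((p-c).T)); a=v[:,1]*(-1 if v[1,1]>0 else 1)
        t=(p-c)@a; wd=(p-c)@v[:,0]
        if c[0]>.9 or abs(c[1])>.6: continue
        print(n,b.mean(0),len(b),"c",c,"ang",np.degrees(np.arctan2(a[1],a[0])),"ext",t.min(),t.max(),"w",np.ptp(wd[t<t.min()+.03]),np.ptp(wd[t>t.max()-.02]),"org",c+a*(t.max()-.05))
# tray corners
k=[(388,168.5),(460.5,169.5),(465,334),(389,335.5)]
print("tray",plane("top",k,.013))
print("spoon",plane("top",[(266,256),(327,258)],.0),"tamper",plane("top",[(249,172)],.02))
E
python3 - <<'E'
import cv2
T=cv2.imread("pics/top0.png");S=cv2.imread("pics/side0.png")
a=cv2.resize(T[190:350,160:480],(800,400),interpolation=cv2.INTER_CUBIC)
b=cv2.resize(S[190:350,180:440],(800,492),interpolation=cv2.INTER_CUBIC)
cv2.imwrite("pics/ca.png",a);cv2.imwrite("pics/cb.png",b)
E
```

```text
hsv peg [[11, 176, 138], [12, 160, 134], [9, 124, 128], [13, 120, 115], [14, 80, 127]] [[11, 166, 209], [11, 167, 183], [12, 161, 228], [11, 163, 211]]
top [311.3927 217.148 ] 331 c [ 0.5892 -0.0646] ang -75.523118035134 ext -0.05807691687529473 0.053662116264496094 w 0.03357198798095362 0.01551432234967948 org [ 0.5901 -0.0681]
top [294.412 295.113] 301 c [ 0.4251 -0.0292] ang -82.42081753099987 ext -0.06021631485404767 0.05236002786246525 w 0.03209912251699337 0.01446102217636102 org [ 0.4254 -0.0315]
top [207.2672 320.8621] 232 c [0.3709 0.1533] ang -64.14653519817794 ext -0.07035702912859121 0.04441265677190435 w 0.006363371039239002 0.015782619213412803 org [0.3685 0.1584]
top [187.1791 319.8209] 67 c [0.3728 0.1958] ang -81.88005189680489 ext -0.03043261894068641 0.029510607044492387 w 0.005072454066251387 0.0049942991899063136 org [0.3699 0.2161]
side [286.7037 253.0648] 216 c [ 0.587  -0.0512] ang -76.35119863313298 ext -0.07028122233928528 0.07039192435249848 w 0.03494594722648615 0.014617542871655106 org [ 0.5918 -0.071 ]
side [363.1145 264.793 ] 227 c [ 0.4241 -0.0115] ang -84.11214730405548 ext -0.06750690204813083 0.07101779623460187 w 0.03537519365887103 0.015792584037339276 org [ 0.4262 -0.0324]
side [399.0654 319.0305] 459 c [0.3683 0.1787] ang -74.8951745496872 ext -0.06518128577416989 0.0723714476460666 w 0.04391250260688301 0.020778051084765825 org [0.3741 0.1571]
tray [[ 0.695  -0.2287  0.013 ]
 [ 0.6934 -0.3857  0.013 ]
 [ 0.3425 -0.3875  0.013 ]
 [ 0.3405 -0.2269  0.013 ]]
spoon [[ 0.508   0.0326  0.    ]
 [ 0.5037 -0.0977  0.    ]] tamper [[0.6861 0.0686 0.02  ]]
```

View pics/ca.png

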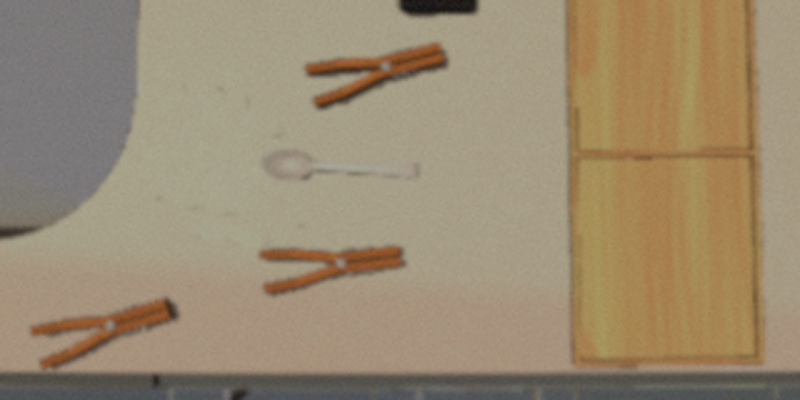

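View pics/cb.png

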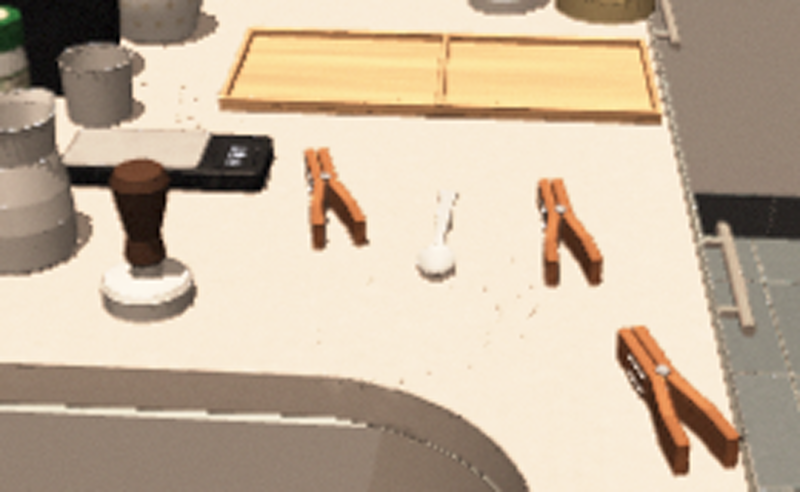

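```bash
python3 - <<'E'
from h import *
np.set_printoptions(precision=4,suppress=True)
C=lambda a:np.array(a,float)/2.5+[160,190]-.3
pt=C([(386,66),(341,263),(110,325)]); ps=np.array([(326,176),(560,208),(662,370)])/[800/260,492/160]+[180,190]-.3
P=tri(pt,ps); print("pivots",P)
j=plane("top",C([(443,55),(403,257),(170,309)]),.02); t=plane("top",C([(311,87),(264,272),(38,347)]),.02); pp=plane("top",pt,.022)
print("top-only pivot",pp); print("side-only",plane("side",ps,.022))
for a,b in zip(j,t):
    d=a-b; print("ang",np.degrees(np.arctan2(d[1],d[0])),"len",np.linalg.norm(d), "jaw",a[:2],"tail",b[:2])
# tray corners side
cs=np.array([(250,30),(655,40),(660,116),(220,104)])/[800/260,492/160]+[180,190]-.3
print("side tray",plane("side",cs,.013)); 
print("tray tri",tri([(460.5,169.5),(465,334),(389,335.5),(388,168.5)],cs))
E
```

```text
pivots [[ 0.591  -0.0703  0.0224  0.0004]
 [ 0.4261 -0.0329  0.0232  0.0009]
 [ 0.3737  0.1599  0.0226  0.0002]]
top-only pivot [[ 0.5909 -0.0703  0.022 ]
 [ 0.4256 -0.0329  0.022 ]
 [ 0.3736  0.16    0.022 ]]
side-only [[ 0.5913 -0.0711  0.022 ]
 [ 0.4264 -0.0353  0.022 ]
 [ 0.3736  0.1589  0.022 ]]
ang -76.31460391648871 len 0.11466879578999017 jaw [ 0.6005 -0.1185] tail [ 0.5734 -0.007 ]
ang -83.82271055686086 len 0.11673650482246088 jaw [ 0.4306 -0.0845] tail [0.418  0.0315]
ang -73.77647424353846 len 0.11567040573451176 jaw [0.387  0.1101] tail [0.3547 0.2211]
side tray [[ 0.6937 -0.3741  0.013 ]
 [ 0.3324 -0.3818  0.013 ]
 [ 0.3421 -0.2161  0.013 ]
 [ 0.6919 -0.2099  0.013 ]]
tray tri [[ 0.6952 -0.387   0.0079  0.0014]
 [ 0.3371 -0.3878  0.0105  0.0106]
 [ 0.3404 -0.2276  0.0079  0.0006]
 [ 0.6964 -0.2299  0.0041  0.0011]]
```

The two views agree: pivot tops sit at z≈0.0225. Pegs are A (314,216), B (296,295) and C (204,320) in the top view, jaws to the right. The tray centre is ≈(0.518,-0.307) with no yaw. Next I work out the first approach, to A.

```bash
cat > d.py <<'E'
# usage: d.py x y z toolx_angle_deg  -> delta in tool axes
import sys
from h import *
x,y,z,a=map(float,sys.argv[1:5]); o=r.observe()
Rn=R.from_rotvec(o["ee_rot"]); a=np.radians(a)
Rt=R.from_matrix(np.c_[[np.cos(a),np.sin(a),0],[np.sin(a),-np.cos(a),0],[0,0,-1]])
print("turn",(Rn.inv()*Rt).as_rotvec().round(4),"shift",Rn.inv().apply(np.array([x,y,z])-o["tcp_pos"]).round(4),"dist",np.linalg.norm(np.array([x,y,z])-o["tcp_pos"]).round(3),"q",o["joint_pos"].round(2),"t",o["time"])
E
python3 d.py .5787 -.0198 .10 103.7
```

```text
turn [-1.2000e-03 -1.5000e-03 -1.4291e+00] shift [ 0.5297 -0.4158  0.1311] dist 0.686 q [-1.36  0.25  1.56 -0.    1.34 -0.17] t 0.1
```
Go: 17 rows. Turn -1.429 = 12 rows. 12 rows then re-evaluate. Remember the rows are relative to start of each call, so first call: target full ×12; then second computes remainder (d.py based on measured). Path straight to the target: z from .23 to .10, over tray: fine.

Careful with the scale: shifts go in units of 25 mm. That gives: 0.53 m is 21.2, -0.416 m is -16.64.

Request:
jog_arm(
  deltas=[
    {"r":[0, 0, -1.429], "d":[21.2, -16.64, 5.24], "jaw":0.06},
    {"r":[0, 0, -1.429], "d":[21.2, -16.64, 5.24], "jaw":0.06},
    {"r":[0, 0, -1.429], "d":[21.2, -16.64, 5.24], "jaw":0.06},
    {"r":[0, 0, -1.429], "d":[21.2, -16.64, 5.24], "jaw":0.06},
    {"r":[0, 0, -1.429], "d":[21.2, -16.64, 5.24], "jaw":0.06},
    {"r":[0, 0, -1.429], "d":[21.2, -16.64, 5.24], "jaw":0.06},
    {"r":[0, 0, -1.429], "d":[21.2, -16.64, 5.24], "jaw":0.06},
    {"r":[0, 0, -1.429], "d":[21.2, -16.64, 5.24], "jaw":0.06},
    {"r":[0, 0, -1.429], "d":[21.2, -16.64, 5.24], "jaw":0.06},
    {"r":[0, 0, -1.429], "d":[21.2, -16.64, 5.24], "jaw":0.06},
    {"r":[0, 0, -1.429], "d":[21.2, -16.64, 5.24], "jaw":0.06},
    {"r":[0, 0, -1.429], "d":[21.2, -16.64, 5.24], "jaw":0.06},
  ],
  force=20,
)

```text
time: 1.1
tcp_pos: [0.4878, -0.1765, 0.1353]
ee_rot: [-1.935, -2.475, 0.0]
wrist_force: [0.5, -1.1, 0.4]
opening: 0.0602
finger_force: 0.0
```

```bash
python3 d.py .5787 -.0198 .10 103.7
```

```text
turn [-0.0001 -0.0001  0.0048] shift [0.1301 0.1261 0.0353] dist 0.185 q [-0.57  0.05  1.96  0.    1.13 -0.81] t 1.1
```

To row units: 0.13 m is 5.2, 0.126 m is 5.04.

Request:
jog_arm(
  deltas=[
    {"d":[5.2, 5.04, 1.4], "jaw":0.06},
    {"d":[5.2, 5.04, 1.4], "jaw":0.06},
    {"d":[5.2, 5.04, 1.4], "jaw":0.06},
    {"d":[5.2, 5.04, 1.4], "jaw":0.06},
    {"d":[5.2, 5.04, 1.4], "jaw":0.06},
    {"d":[5.2, 5.04, 1.4], "jaw":0.06},
    {"d":[5.2, 5.04, 1.4], "jaw":0.06},
  ],
  force=20,
)

```text
time: 1.68
tcp_pos: [0.5787, -0.0217, 0.1001]
ee_rot: [-1.937, -2.471, 0.001]
wrist_force: [-0.0, -0.9, 0.0]
opening: 0.0601
finger_force: 0.0
```

```bash
python3 d.py .5787 -.0198 .003 103.7
```

```text
turn [-0.0015 -0.0004  0.002 ] shift [0.0018 0.0006 0.0971] dist 0.097 q [-0.23  0.24  1.83 -0.    1.08 -0.47] t 1.6833
```

Good. Lower and squeeze at 20 N in one go.

To row units: 0.097 m is 3.88, 0.08 m is 3.2.

Request:
jog_arm(
  deltas=[
    {"d":[0.08, 0.04, 1.6], "jaw":0.06},
    {"d":[0.08, 0.04, 3.2], "jaw":0.06},
    {"d":[0.08, 0.04, 3.88], "jaw":0.06},
    {"d":[0.08, 0.04, 3.88], "jaw":0.06},
    {"d":[0.08, 0.04, 3.88], "jaw":0.015},
    {"d":[0.08, 0.04, 3.88], "jaw":0.015},
    {"d":[0.08, 0.04, 3.88], "jaw":0.015},
    {"d":[0.08, 0.04, 3.88], "jaw":0.015},
    {"d":[0.08, 0.04, 3.88], "jaw":0.015},
    {"d":[0.08, 0.04, 3.88], "jaw":0.015},
  ],
  force=20,
)

```text
time: 2.52
tcp_pos: [0.5817, -0.0212, 0.0067]
ee_rot: [1.938, 2.467, 0.002]
wrist_force: [-2.0, -1.4, 6.6]
opening: 0.0271
finger_force: 19.2
```

```bash
python3 d.py .651 -.263 .08 90
```

```text
turn [0.0045 0.0023 0.2392] shift [-0.2516  0.0103 -0.0725] dist 0.262 q [-0.23  0.39  1.84 -0.    0.91 -0.47] t 2.5167
```

Request:
jog_arm(
  deltas=[
    {"d":[0, 0, -1.6], "jaw":0.015},
    {"d":[0, 0, -3.2], "jaw":0.015},
    {"d":[0, 0, -3.2], "jaw":0.015},
    {"d":[0, 0, -3.2], "jaw":0.015},
  ],
  force=20,
)

```text
time: 2.85
tcp_pos: [0.5822, -0.0209, 0.088]
ee_rot: [1.936, 2.465, 0.005]
wrist_force: [0.3, -0.1, -1.8]
opening: 0.0259
finger_force: 19.7
```

```bash
python3 d.py .651 -.263 .08 90
```

```text
turn [0.0077 0.0028 0.2391] shift [-0.2514  0.0094  0.009 ] dist 0.252 q [-0.23  0.26  1.83  0.    1.05 -0.47] t 2.85
```

Request:
jog_arm(
  deltas=[
    {"r":[0, 0, 0.24], "d":[-10.056, 0.376, 0.36], "jaw":0.015},
    {"r":[0, 0, 0.24], "d":[-10.056, 0.376, 0.36], "jaw":0.015},
    {"r":[0, 0, 0.24], "d":[-10.056, 0.376, 0.36], "jaw":0.015},
    {"r":[0, 0, 0.24], "d":[-10.056, 0.376, 0.36], "jaw":0.015},
    {"r":[0, 0, 0.24], "d":[-10.056, 0.376, 0.36], "jaw":0.015},
    {"r":[0, 0, 0.24], "d":[-10.056, 0.376, 0.36], "jaw":0.015},
    {"r":[0, 0, 0.24], "d":[-10.056, 0.376, 0.36], "jaw":0.015},
    {"r":[0, 0, 0.24], "d":[-10.056, 0.376, 0.36], "jaw":0.015},
    {"r":[0, 0, 0.24], "d":[-10.056, 0.376, 0.36], "jaw":0.015},
  ],
  force=20,
)

```text
time: 3.6
tcp_pos: [0.6472, -0.2617, 0.0732]
ee_rot: [-2.221, -2.218, 0.001]
wrist_force: [-0.6, -0.4, -0.5]
opening: 0.0262
finger_force: 19.8
```

```bash
python3 d.py .651 -.263 .012 90
python3 - <<'E'
from h import *
a=r.snapshot("top")[150:350,340:500]; b=r.snapshot("side")[150:300,220:420]
cv2.imwrite("pics/h1.png",np.hstack([cv2.resize(a,(320,400)),cv2.resize(b,(480,400))]))
E
```

```text
turn [-0.0023 -0.0018 -0.0015] shift [-0.0014  0.004   0.0612] dist 0.061 q [-0.55  0.52  1.51  0.    1.12 -0.55] t 3.6
```

View pics/h1.png

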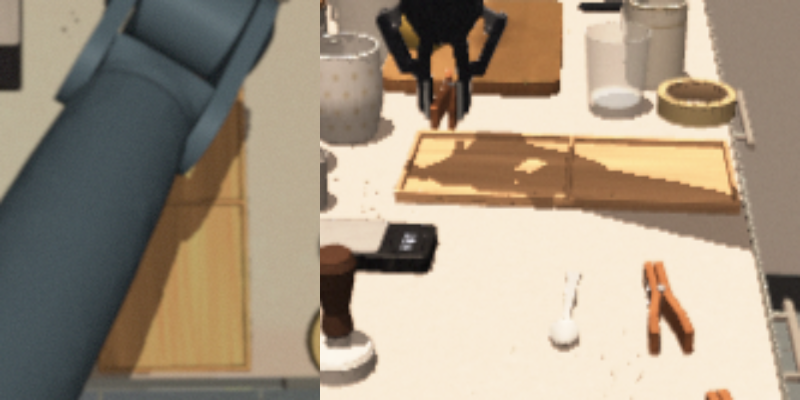

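Request:
jog_arm(
  deltas=[
    {"d":[-0.04, 0.16, 1.2], "jaw":0.015},
    {"d":[-0.04, 0.16, 2], "jaw":0.015},
    {"d":[-0.04, 0.16, 2.44], "jaw":0.015},
    {"d":[-0.04, 0.16, 2.44], "jaw":0.015},
    {"d":[-0.04, 0.16, 2.44], "jaw":0.015},
  ],
  force=20,
)

```text
time: 4.12
tcp_pos: [0.6521, -0.2622, 0.0138]
ee_rot: [-2.221, -2.221, 0.0]
wrist_force: [0.7, -0.6, -0.6]
opening: 0.0258
finger_force: 20.2
```

```bash
python3 d.py .651 -.263 .012 90
```

```text
turn [-0.0006 -0.0004  0.0002] shift [-0.0008 -0.0011  0.0018] dist 0.002 q [-0.54  0.61  1.5   0.    1.03 -0.54] t 4.1167
```

Request:
jog_arm(
  deltas=[
    {"d":[0, 0, 0.08], "jaw":0.015},
    {"d":[0, 0, 0.08], "jaw":0.015},
    {"d":[0, 0, 0.08], "jaw":0.015},
  ],
  force=20,
)

```text
time: 4.37
tcp_pos: [0.6525, -0.2633, 0.0126]
ee_rot: [2.222, 2.22, 0.0]
wrist_force: [0.5, 0.7, -0.8]
opening: 0.0259
finger_force: 20.2
```

Request:
jog_arm(
  deltas=[
    {"d":[0, 0, 0.08], "jaw":0.015},
    {"d":[0, 0, 0.16], "jaw":0.015},
    {"d":[0, 0, 0.16], "jaw":0.015},
    {"d":[0, 0, 0.16], "jaw":0.015},
  ],
  force=20,
)

```text
time: 4.7
tcp_pos: [0.6528, -0.2637, 0.01]
ee_rot: [2.222, 2.22, 0.0]
wrist_force: [-3.3, 2.2, 8.4]
opening: 0.0255
finger_force: 20.8
```

Request:
jog_arm(
  deltas=[
    {"d":[0, 0, -0.04], "jaw":0.015},
    {"d":[0, 0, -0.04], "jaw":0.042},
    {"d":[0, 0, -0.04], "jaw":0.042},
    {"d":[0, 0, -0.04], "jaw":0.042},
    {"d":[0, 0, -0.04], "jaw":0.042},
    {"d":[0, 0, -1.2], "jaw":0.042},
    {"d":[0, 0, -2.8], "jaw":0.06},
    {"d":[0, 0, -3.6], "jaw":0.06},
    {"d":[0, 0, -3.6], "jaw":0.06},
  ],
  force=20,
)

```text
time: 5.45
tcp_pos: [0.6557, -0.2654, 0.105]
ee_rot: [2.215, 2.213, 0.004]
wrist_force: [0.2, -1.0, 0.3]
opening: 0.0598
finger_force: 0.0
```

```bash
python3 d.py .4205 .0188 .10 96.2
```

```text
turn [ 0.0095  0.0064 -0.1091] shift [ 0.284  -0.2355  0.001 ] dist 0.369 q [-0.54  0.49  1.48  0.    1.16 -0.54] t 5.45
```

Request:
jog_arm(
  deltas=[
    {"r":[0, 0, -0.109], "d":[11.36, -9.42, 0.04], "jaw":0.06},
    {"r":[0, 0, -0.109], "d":[11.36, -9.42, 0.04], "jaw":0.06},
    {"r":[0, 0, -0.109], "d":[11.36, -9.42, 0.04], "jaw":0.06},
    {"r":[0, 0, -0.109], "d":[11.36, -9.42, 0.04], "jaw":0.06},
    {"r":[0, 0, -0.109], "d":[11.36, -9.42, 0.04], "jaw":0.06},
    {"r":[0, 0, -0.109], "d":[11.36, -9.42, 0.04], "jaw":0.06},
    {"r":[0, 0, -0.109], "d":[11.36, -9.42, 0.04], "jaw":0.06},
    {"r":[0, 0, -0.109], "d":[11.36, -9.42, 0.04], "jaw":0.06},
    {"r":[0, 0, -0.109], "d":[11.36, -9.42, 0.04], "jaw":0.06},
    {"r":[0, 0, -0.109], "d":[11.36, -9.42, 0.04], "jaw":0.06},
    {"r":[0, 0, -0.109], "d":[11.36, -9.42, 0.04], "jaw":0.06},
    {"r":[0, 0, -0.109], "d":[11.36, -9.42, 0.04], "jaw":0.06},
  ],
  force=20,
)

```text
time: 6.45
tcp_pos: [0.4173, 0.0208, 0.097]
ee_rot: [2.097, 2.338, 0.0]
wrist_force: [0.8, -0.5, 0.2]
opening: 0.0598
finger_force: 0.0
```

```bash
python3 d.py .4205 .0188 .006 96.2
python3 - <<'E'
from h import *
cv2.imwrite("pics/s2.png",r.snapshot("side")[150:350,220:460].repeat(3,0).repeat(3,1))
E
```

```text
turn [0.0007 0.0004 0.0001] shift [-0.0023  0.0029  0.091 ] dist 0.091 q [-0.22 -0.14  2.23 -0.    1.05 -0.33] t 6.45
```

View pics/s2.png

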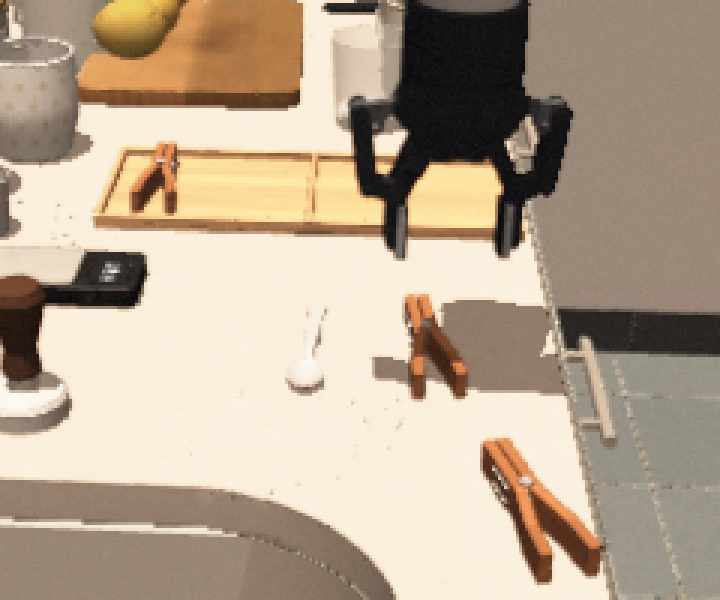

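Peg A lies flat in the far compartment, at about (155,180) in the crop. Now peg B.

Request:
jog_arm(
  deltas=[
    {"d":[-0.08, 0.12, 1.6], "jaw":0.06},
    {"d":[-0.08, 0.12, 3.2], "jaw":0.06},
    {"d":[-0.08, 0.12, 3.64], "jaw":0.06},
    {"d":[-0.08, 0.12, 3.64], "jaw":0.06},
    {"d":[-0.08, 0.12, 3.64], "jaw":0.015},
    {"d":[-0.08, 0.12, 3.64], "jaw":0.015},
    {"d":[-0.08, 0.12, 3.64], "jaw":0.015},
    {"d":[-0.08, 0.12, 3.64], "jaw":0.015},
    {"d":[-0.08, 0.12, 3.64], "jaw":0.015},
    {"d":[-0.08, 0.12, 3.64], "jaw":0.015},
    {"d":[-0.08, 0.12, 3.64], "jaw":0.015},
  ],
  force=20,
)

```text
time: 7.42
tcp_pos: [0.4224, 0.0186, 0.0081]
ee_rot: [2.095, 2.335, 0.003]
wrist_force: [-0.1, 0.3, 5.4]
opening: 0.0258
finger_force: 19.3
```

Request:
jog_arm(
  deltas=[
    {"d":[0, 0, -1.6], "jaw":0.015},
    {"d":[0, 0, -3.2], "jaw":0.015},
    {"d":[0, 0, -3.2], "jaw":0.015},
    {"d":[0, 0, -3.2], "jaw":0.015},
  ],
  force=20,
)

```text
time: 7.75
tcp_pos: [0.4232, 0.0185, 0.0896]
ee_rot: [2.093, 2.332, 0.007]
wrist_force: [0.3, -0.7, -2.5]
opening: 0.0255
finger_force: 19.7
```

```bash
python3 d.py .475 -.263 .08 90;  python3 d.py .561 -.263 .08 90
```

```text
turn [0.0089 0.0025 0.108 ] shift [-0.2855  0.0211  0.0107] dist 0.286 q [-0.23 -0.12  2.22  0.    1.03 -0.33] t 7.75
turn [0.0089 0.0025 0.108 ] shift [-0.2947  0.1066  0.0114] dist 0.314 q [-0.23 -0.12  2.22  0.    1.03 -0.33] t 7.75
```

Request:
jog_arm(
  deltas=[
    {"r":[0, 0, 0.108], "d":[-11.788, 4.264, 0.456], "jaw":0.015},
    {"r":[0, 0, 0.108], "d":[-11.788, 4.264, 0.456], "jaw":0.015},
    {"r":[0, 0, 0.108], "d":[-11.788, 4.264, 0.456], "jaw":0.015},
    {"r":[0, 0, 0.108], "d":[-11.788, 4.264, 0.456], "jaw":0.015},
    {"r":[0, 0, 0.108], "d":[-11.788, 4.264, 0.456], "jaw":0.015},
    {"r":[0, 0, 0.108], "d":[-11.788, 4.264, 0.456], "jaw":0.015},
    {"r":[0, 0, 0.108], "d":[-11.788, 4.264, 0.456], "jaw":0.015},
    {"r":[0, 0, 0.108], "d":[-11.788, 4.264, 0.456], "jaw":0.015},
    {"r":[0, 0, 0.108], "d":[-11.788, 4.264, 0.456], "jaw":0.015},
    {"r":[0, 0, 0.108], "d":[-11.788, 4.264, 0.456], "jaw":0.015},
  ],
  force=20,
)

```text
time: 8.58
tcp_pos: [0.5574, -0.2629, 0.0731]
ee_rot: [-2.222, -2.218, 0.0]
wrist_force: [-0.4, 0.8, -0.6]
opening: 0.0255
finger_force: 19.9
```

```bash
python3 d.py .560 -.263 .0125 90
```

```text
turn [-0.0015 -0.0013 -0.0017] shift [-0.0001  0.0027  0.0606] dist 0.061 q [-0.62  0.35  1.74  0.    1.05 -0.62] t 8.5833
```

Request:
jog_arm(
  deltas=[
    {"d":[0, 0.08, 1.2], "jaw":0.015},
    {"d":[0, 0.08, 2], "jaw":0.015},
    {"d":[0, 0.08, 2.36], "jaw":0.015},
    {"d":[0, 0.08, 2.4], "jaw":0.015},
    {"d":[0, 0.08, 2.44], "jaw":0.015},
    {"d":[0, 0.08, 2.44], "jaw":0.015},
  ],
  force=20,
)

```text
time: 9.08
tcp_pos: [0.5598, -0.2616, 0.0136]
ee_rot: [2.221, 2.222, 0.0]
wrist_force: [0.9, 0.9, 0.1]
opening: 0.0252
finger_force: 19.8
```

Request:
jog_arm(
  deltas=[
    {"jaw":0.042},
    {"jaw":0.042},
    {"jaw":0.042},
    {"jaw":0.042},
    {"d":[0, 0, -1.2], "jaw":0.042},
    {"d":[0, 0, -2.8], "jaw":0.06},
    {"d":[0, 0, -3.6], "jaw":0.06},
    {"d":[0, 0, -3.6], "jaw":0.06},
  ],
  force=20,
)

```text
time: 9.75
tcp_pos: [0.5633, -0.2647, 0.1102]
ee_rot: [2.213, 2.213, 0.003]
wrist_force: [0.7, 0.4, -0.2]
opening: 0.06
finger_force: 0.0
```

```bash
python3 d.py .359 .210 .10 106
```

```text
turn [ 0.0084  0.008  -0.2791] shift [ 0.4747 -0.2044  0.005 ] dist 0.517 q [-0.62  0.31  1.72 -0.    1.1  -0.62] t 9.75
```

To row units: 0.4747 m is 18.988, -0.2044 m is -8.176.

Request:
jog_arm(
  deltas=[
    {"r":[0, 0, -0.279], "d":[18.988, -8.176, 0.2], "jaw":0.06},
    {"r":[0, 0, -0.279], "d":[18.988, -8.176, 0.2], "jaw":0.06},
    {"r":[0, 0, -0.279], "d":[18.988, -8.176, 0.2], "jaw":0.06},
    {"r":[0, 0, -0.279], "d":[18.988, -8.176, 0.2], "jaw":0.06},
    {"r":[0, 0, -0.279], "d":[18.988, -8.176, 0.2], "jaw":0.06},
    {"r":[0, 0, -0.279], "d":[18.988, -8.176, 0.2], "jaw":0.06},
    {"r":[0, 0, -0.279], "d":[18.988, -8.176, 0.2], "jaw":0.06},
    {"r":[0, 0, -0.279], "d":[18.988, -8.176, 0.2], "jaw":0.06},
    {"r":[0, 0, -0.279], "d":[18.988, -8.176, 0.2], "jaw":0.06},
    {"r":[0, 0, -0.279], "d":[18.988, -8.176, 0.2], "jaw":0.06},
    {"r":[0, 0, -0.279], "d":[18.988, -8.176, 0.2], "jaw":0.06},
    {"r":[0, 0, -0.279], "d":[18.988, -8.176, 0.2], "jaw":0.06},
  ],
  force=20,
)

```text
time: 10.75
tcp_pos: [0.3607, 0.1984, 0.0984]
ee_rot: [1.892, 2.508, 0.0]
wrist_force: [0.5, -0.8, 0.7]
opening: 0.0603
finger_force: 0.0
```

Request:
jog_arm(
  deltas=[
    {"jaw":0.06},
    {"jaw":0.06},
  ],
  force=20,
)

```text
time: 10.92
tcp_pos: [0.3606, 0.1986, 0.0981]
ee_rot: [-1.884, -2.514, 0.001]
wrist_force: [-0.0, 0.1, 0.4]
opening: 0.06
finger_force: 0.0
```

```bash
python3 d.py .359 .210 .10 106
```

```text
turn [-0.0008  0.0001  0.0051] shift [ 0.0114  0.0016 -0.0019] dist 0.012 q [ 0.23 -0.16  2.24 -0.    1.06 -0.06] t 10.9167
```

Request:
jog_arm(
  deltas=[
    {"d":[0.44, 0.064, 1.4], "jaw":0.06},
    {"d":[0.44, 0.064, 2.8], "jaw":0.06},
    {"d":[0.44, 0.064, 3.68], "jaw":0.06},
    {"d":[0.44, 0.064, 3.68], "jaw":0.06},
    {"d":[0.44, 0.064, 3.68], "jaw":0.015},
    {"d":[0.44, 0.064, 3.68], "jaw":0.015},
    {"d":[0.44, 0.064, 3.68], "jaw":0.015},
    {"d":[0.44, 0.064, 3.68], "jaw":0.015},
    {"d":[0.44, 0.064, 3.68], "jaw":0.015},
    {"d":[0.44, 0.064, 3.68], "jaw":0.015},
    {"d":[0.44, 0.064, 3.68], "jaw":0.015},
  ],
  force=20,
)

```text
time: 11.83
tcp_pos: [0.3626, 0.2081, 0.0087]
ee_rot: [1.889, 2.507, 0.004]
wrist_force: [-1.3, -1.9, 6.6]
opening: 0.0267
finger_force: 19.2
```

Request:
jog_arm(
  deltas=[
    {"d":[0, 0, -1.6], "jaw":0.015},
    {"d":[0, 0, -3.2], "jaw":0.015},
    {"d":[0, 0, -3.2], "jaw":0.015},
    {"d":[0, 0, -3.2], "jaw":0.015},
  ],
  force=20,
)

```text
time: 12.17
tcp_pos: [0.3636, 0.2086, 0.0903]
ee_rot: [1.888, 2.504, 0.011]
wrist_force: [-0.5, 0.1, -2.3]
opening: 0.0258
finger_force: 19.7
```

```bash
python3 d.py .429 -.263 .08 90
```

```text
turn [ 0.0091 -0.001   0.2789] shift [-0.4714 -0.0671  0.0098] dist 0.476 q [ 0.25 -0.13  2.23 -0.    1.03 -0.03] t 12.1667
```

Peg C is sound too (25.8 mm), so all three go far. The third goes in the middle with its jaws the other way, so the fingers have room. First I measure the two laid pegs.

```bash
python3 - <<'E'
from h import *
np.set_printoptions(precision=4,suppress=True)
T=r.snapshot("top")
cv2.imwrite("pics/t3.png",cv2.resize(T[150:350,370:490],(480,800//1))[:600])
for b in blobs(T,(2,130,60),(13,255,200),40):
    p=plane("top",b,.02)[:,:2]
    if p[:,1].min()<-.2 and p[:,1].max()>-.42:print(len(b),p.min(0),p.max(0), [(y,p[abs(p[:,1]-y)<.004][:,0].min(),p[abs(p[:,1]-y)<.004][:,0].max()) for y in(-.26,-.35) if (abs(p[:,1]-y)<.004).any()])
E
```

```text
424 [ 0.632  -0.3621] [ 0.6665 -0.2483] [(-0.26, np.float64(0.6319790183353307), np.float64(0.6642951078612198)), (-0.35, np.float64(0.6407844867751096), np.float64(0.6602261755991347))]
424 [ 0.5404 -0.3622] [ 0.5743 -0.247 ] [(-0.26, np.float64(0.5404128224546106), np.float64(0.5743212658821617)), (-0.35, np.float64(0.5488358521485229), np.float64(0.5658390980346205))]
```

View pics/t3.png

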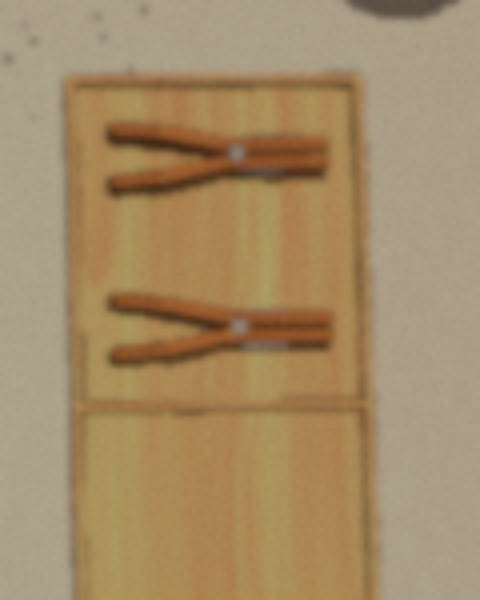

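```bash
python3 d.py .606 -.351 .08 0; python3 d.py .606 -.351 .08 -90
```

```text
turn [ 0.0031 -0.0038  1.8497] shift [-0.6048  0.0808  0.0086] dist 0.61 q [ 0.25 -0.13  2.24 -0.    1.03 -0.03] t 12.2167
turn [ 6.0000e-04  6.1000e-03 -2.8627e+00] shift [-0.6048  0.0808  0.0086] dist 0.61 q [ 0.25 -0.13  2.24 -0.    1.03 -0.03] t 12.2167
```

Pegs A and B lie flat in the far compartment, with pivots at about (236,153) and (238,326) in the crop. The gap between their jaws is x 0.566–0.641, so peg C goes at x=0.6035.

To row units: -0.36 m is -14.4, -0.1 m is -4.

Request:
jog_arm(
  deltas=[
    {"r":[0, 0, 0.12], "d":[-0.8, 0.12, -0.8], "jaw":0.015},
    {"r":[0, 0, 0.24], "d":[-2.4, 0.32, -0.8], "jaw":0.015},
    {"r":[0, 0, 0.36], "d":[-4, 0.52, -0.8], "jaw":0.015},
    {"r":[0, 0, 0.48], "d":[-5.6, 0.72, -0.8], "jaw":0.015},
    {"r":[0, 0, 0.6], "d":[-7.2, 0.96, -0.8], "jaw":0.015},
    {"r":[0, 0, 0.72], "d":[-8.8, 1.2, -0.8], "jaw":0.015},
    {"r":[0, 0, 0.84], "d":[-10.4, 1.44, -0.8], "jaw":0.015},
    {"r":[0, 0, 0.96], "d":[-12, 1.6, -0.8], "jaw":0.015},
    {"r":[0, 0, 1.08], "d":[-13.2, 1.76, -0.8], "jaw":0.015},
    {"r":[0, 0, 1.2], "d":[-14.4, 1.92, -0.8], "jaw":0.015},
    {"r":[0, 0, 1.3], "d":[-15.2, 2, -0.8], "jaw":0.015},
    {"r":[0, 0, 1.3], "d":[-15.2, 2, -0.8], "jaw":0.015},
  ],
  force=20,
)

```text
time: 13.22
tcp_pos: [0.5138, -0.1468, 0.1055]
ee_rot: [3.026, 0.843, -0.001]
wrist_force: [0.9, -0.6, -1.7]
opening: 0.026
finger_force: 19.8
```

```bash
python3 d.py .6035 -.354 .08 -90
```

```text
turn [8.0000e-04 5.0000e-04 2.1142e+00] shift [-0.0304  0.2237  0.0255] dist 0.227 q [-0.49  0.13  1.94 -0.    1.07  0.54] t 13.2167
```

To row units: 0.224 m is 8.96, 0.22 m is 8.8.

Request:
jog_arm(
  deltas=[
    {"r":[0, 0, 0.12], "d":[-0.08, 0.8, 0], "jaw":0.015},
    {"r":[0, 0, 0.24], "d":[-0.2, 1.6, 0], "jaw":0.015},
    {"r":[0, 0, 0.36], "d":[-0.32, 2.4, 0], "jaw":0.015},
    {"r":[0, 0, 0.48], "d":[-0.4, 3.2, 0], "jaw":0.015},
    {"r":[0, 0, 0.6], "d":[-0.52, 4, 0], "jaw":0.015},
    {"r":[0, 0, 0.72], "d":[-0.64, 4.8, 0], "jaw":0.015},
    {"r":[0, 0, 0.84], "d":[-0.76, 5.6, 0], "jaw":0.015},
    {"r":[0, 0, 0.96], "d":[-0.88, 6.4, 0], "jaw":0.015},
    {"r":[0, 0, 1.08], "d":[-1, 7.2, 0], "jaw":0.015},
    {"r":[0, 0, 1.2], "d":[-1.12, 8, 0], "jaw":0.015},
    {"r":[0, 0, 1.32], "d":[-1.2, 8.8, 0], "jaw":0.015},
    {"r":[0, 0, 1.44], "d":[-1.2, 8.96, 0], "jaw":0.015},
  ],
  force=20,
)

```text
time: 14.22
tcp_pos: [0.6048, -0.3516, 0.105]
ee_rot: [2.831, -1.361, -0.002]
wrist_force: [0.0, -0.7, -0.6]
opening: 0.0258
finger_force: 19.8
```

Request:
jog_arm(
  deltas=[
    {"r":[0, 0, 0.12], "jaw":0.015},
    {"r":[0, 0, 0.24], "jaw":0.015},
    {"r":[0, 0, 0.36], "jaw":0.015},
    {"r":[0, 0, 0.48], "jaw":0.015},
    {"r":[0, 0, 0.6], "jaw":0.015},
    {"r":[0, 0, 0.66], "jaw":0.015},
    {"r":[0, 0, 0.66], "jaw":0.015},
    {"r":[0, 0, 0.66], "jaw":0.015},
  ],
  force=20,
)

```text
time: 14.88
tcp_pos: [0.6042, -0.3491, 0.1052]
ee_rot: [2.247, -2.195, -0.004]
wrist_force: [0.2, 0.3, -0.3]
opening: 0.0261
finger_force: 19.8
```

```bash
python3 d.py .6035 -.354 .013 -90
```

```text
turn [0.0019 0.0017 0.0236] shift [0.0051 0.0007 0.0922] dist 0.092 q [-0.69  0.48  1.5   0.    1.16  2.43] t 14.8833
```

Request:
jog_arm(
  deltas=[
    {"r":[0, 0, 0.023], "d":[0.2, 0.04, 1.2], "jaw":0.015},
    {"r":[0, 0, 0.023], "d":[0.2, 0.04, 2], "jaw":0.015},
    {"r":[0, 0, 0.023], "d":[0.2, 0.04, 2], "jaw":0.015},
    {"r":[0, 0, 0.023], "d":[0.2, 0.04, 2], "jaw":0.015},
  ],
  force=20,
)

```text
time: 15.22
tcp_pos: [0.6028, -0.354, 0.0547]
ee_rot: [2.22, -2.222, -0.007]
wrist_force: [-0.3, 0.1, -0.7]
opening: 0.0261
finger_force: 19.9
```

```bash
python3 d.py .6035 -.354 .0137 -90
```

```text
turn [ 0.0032  0.0028 -0.0009] shift [ 0.0001 -0.0008  0.041 ] dist 0.041 q [-0.69  0.55  1.51  0.    1.09  2.45] t 15.2167
```

To row units: 0.041 m is 1.64, 0.036 m is 1.44.

Request:
jog_arm(
  deltas=[
    {"d":[0, 0, 0.8], "jaw":0.015},
    {"d":[0, 0, 1.44], "jaw":0.015},
    {"d":[0, 0, 1.64], "jaw":0.015},
    {"d":[0, 0, 1.64], "jaw":0.015},
    {"d":[0, 0, 1.64], "jaw":0.015},
  ],
  force=20,
)

```text
time: 15.63
tcp_pos: [0.6042, -0.3553, 0.0161]
ee_rot: [-2.219, 2.224, -0.001]
wrist_force: [0.8, 0.9, -0.1]
opening: 0.0261
finger_force: 19.8
```

```bash
python3 d.py .6035 -.354 .0137 -90
```

```text
turn [-0.0003 -0.0002 -0.002 ] shift [-0.0013  0.0007  0.0024] dist 0.003 q [-0.69  0.6   1.51  0.    1.03  2.45] t 15.6333
```

Request:
jog_arm(
  deltas=[
    {"d":[0, 0, 0.08], "jaw":0.015},
    {"d":[0, 0, 0.12], "jaw":0.015},
    {"d":[0, 0, 0.12], "jaw":0.015},
    {"d":[0, 0, 0.12], "jaw":0.038},
    {"d":[0, 0, 0.12], "jaw":0.038},
    {"d":[0, 0, 0.12], "jaw":0.038},
    {"d":[0, 0, 0.12], "jaw":0.038},
    {"d":[0, 0, -0.4], "jaw":0.038},
    {"d":[0, 0, -1.6], "jaw":0.038},
    {"d":[0, 0, -3.2], "jaw":0.038},
    {"d":[0, 0, -4.8], "jaw":0.06},
    {"d":[0, 0, -4.8], "jaw":0.06},
  ],
  force=20,
)

```text
time: 16.63
tcp_pos: [0.6085, -0.3588, 0.1477]
ee_rot: [-2.218, 2.223, -0.028]
wrist_force: [0.5, -0.3, 2.6]
opening: 0.0594
finger_force: 0.0
```

```bash
python3 d.py .45 .1 .25 -90
```

```text
turn [-0.0136 -0.0113 -0.0022] shift [-0.4573  0.158  -0.1096] dist 0.496 q [-0.69  0.44  1.47 -0.    1.21  2.45] t 16.6333
```

To row units: -0.2 m is -8, -0.4 m is -16.

Request:
jog_arm(
  deltas=[
    {"r":[0, 0, -0.12], "d":[0, 0, -1.2], "jaw":0.06},
    {"r":[0, 0, -0.24], "d":[-1.6, 0.56, -2.4], "jaw":0.06},
    {"r":[0, 0, -0.36], "d":[-3.2, 1.12, -2.4], "jaw":0.06},
    {"r":[0, 0, -0.48], "d":[-4.8, 1.6, -2.4], "jaw":0.06},
    {"r":[0, 0, -0.6], "d":[-6.4, 2.2, -2.4], "jaw":0.06},
    {"r":[0, 0, -0.72], "d":[-8, 2.8, -2.4], "jaw":0.06},
    {"r":[0, 0, -0.84], "d":[-9.6, 3.32, -2.4], "jaw":0.06},
    {"r":[0, 0, -0.96], "d":[-11.2, 3.88, -2.4], "jaw":0.06},
    {"r":[0, 0, -1.08], "d":[-12.8, 4.4, -2.4], "jaw":0.06},
    {"r":[0, 0, -1.2], "d":[-14.4, 4.96, -2.4], "jaw":0.06},
    {"r":[0, 0, -1.2], "d":[-16, 5.52, -2.4], "jaw":0.06},
    {"r":[0, 0, -1.2], "d":[-16, 5.52, -2.4], "jaw":0.06},
  ],
  force=20,
)

```text
time: 17.63
tcp_pos: [0.465, 0.0488, 0.1961]
ee_rot: [-3.087, 0.577, -0.0]
wrist_force: [0.1, -0.4, -0.5]
opening: 0.0599
finger_force: 0.0
```

```bash
python3 - <<'E'
from h import *
T=r.snapshot("top");S=r.snapshot("side")
cv2.imwrite("pics/fin.png",np.hstack([cv2.resize(T[140:350,230:480],(400,336)),cv2.resize(S[170:320,200:400],(400,336))]))
for b in blobs(T,(2,130,60),(13,255,200),40):
    p=plane("top",b,.02)[:,:2]
    if p[:,1].min()<-.2 and p[:,1].max()>-.42:print(len(b),p.min(0),p.max(0))
E
```

```text
417 [ 0.63196663 -0.36018449] [ 0.66647221 -0.24663114]
423 [ 0.58501337 -0.36989323] [ 0.6193074  -0.25620707]
421 [ 0.54041282 -0.36216295] [ 0.57432259 -0.24906454]
```

View pics/fin.png

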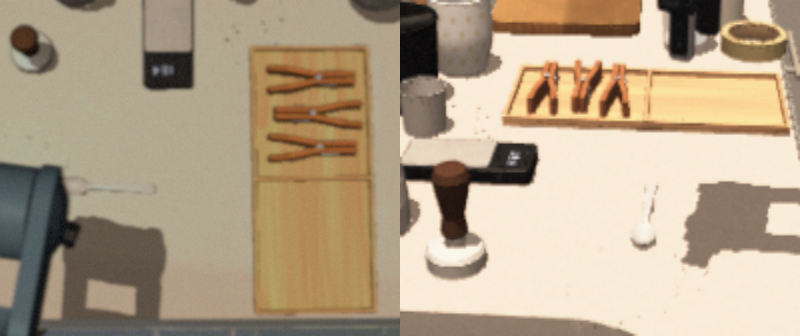

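All three pegs lie flat in the far compartment (crop x 265–360, y 65–160), and the spoon and tamper have not moved.

```bash
python3 -c "
from plant import r
print(r.hand_in())"
```

```text
the job is handed in; nothing more can be done
None
```

All three pegs tested sound (about 25.5–26 mm over the grips at 20 N) and lie flat in the far compartment; the near compartment is empty, the teaspoon and tamper were not moved, and the job was handed in at about 18 s.

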